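# Release the stuck tray of a curing box with a pin

### The arm

A 6-joint arm with a two-finger parallel gripper is mounted at the origin on a cart in front of the work surface, level with it; the furniture and walls round the work are solid. World frame = base frame: x ahead of the robot, y to its left, z up, the work surface at z = 0. Lengths are in m, angles in rad, forces in N, time in s.
With the tool pointing down it reaches from about 0.225 to 0.725 m from the base axis. Payload 3.1 kg.
Tool frame: the origin (TCP) lies at the very end of the fingers, on their centre line; the grasp point (between the pads) lies 19 mm behind it (manip.hold_point_z is the z of the grasp point in the tool frame, in m); z points along the fingers, y is the line along which they close (so a half turn about z gives the same grasp; the last joint's range is limited). The gripper opens to 85 mm and grips with 20 to 120 N. Pads are 22 mm wide; open, the fingers measure 114 mm over their backs; the gripper's body (76 mm by 85 mm) begins 54 mm behind the grasp point. The pads swing forward as they close: fully open they stand 13 mm farther back than shut.
Start: joints at [-1.235, 0.048, 0.099, 1.622, 0, 1.443], TCP at [0.235, -0.47, 0.203] pointing down, gripper open.
Joint ranges: [-2.91, 2.91], [-0.99, 1.94], [-1.21, 1.42], [-2.12, 2.29], [-1.49, 1.47], [-3.14, 3.14]. Speed limits (rad/s): [2.79, 2.79, 3.14, 3.14, 3.14, 3.14].

### API

Orientations are given as a unit quaternion [x, y, z, w].
In Python, from rig import manip, eyes gives the robot as it stands. The module is installed in compiled form; this text tells all that it offers.
- The arm moves only by the tool step_arm, never from a script. Its argument "series" is a list of rows, each a list of 7 numbers: the shift along the world's x, y, z in cm, then the turn, a rotation vector about the world's x, y, z in rad, then the finger opening in cm, from 0 to 8.54. A call has 1 to 10 rows; each row is the pose to reach, as a shift and turn from the pose commanded when the call began; what a row does not reach only later rows make up. A row lasts 1/8 s, in which the tool goes at most 62.5 mm and 10.7 degrees, less where a joint would pass 70% of its speed; a pose out of reach is approached as far as the arm can. A call with a gripper value outside its range is refused whole. The fingers move at their own pace and stop on an object; "force" is the grip in N (left out, the last holds). Time passes only in rows, so rows that repeat a pose let the fingers close. It gives the time, the measured TCP pose, the force, the opening and the grip force at its end, in the units of the state.
- manip.get_obs(): the state, without advancing time (a new reading comes with each control period).
- eyes.read_camera(name): name is "scene" or "side" or "wrist"; returns a dict with "pixels" (384x512x3 uint8, blue, green, red), "depth" (384x512 float32, m along the optical axis (not along the pixel's ray), 0 where there is no reading), "fx", "fy", "cx", "cy" (pixels), "extrinsics" (4x4, takes a point from world to camera coordinates). Camera axes: x right, y up, looking along -z (the intrinsics and any distortion apply to the point x, -y, -z); pixel columns grow to the right and rows downward; lengths in m; the calibration is good to about 2 mm. A picture is of the moment at which its call begins.
- manip.close_job(): hands the job in; it is judged then, once.
The state is a dict: "t": time; "joint_positions": joint angles; "joint_vel": joint speeds; "joint_efforts": joint torques, N m; "ee_pos": TCP position; "tcp_rot": TCP orientation; "contact_force": force on the tool from outside, world axes, zero at the start; "moment": the same for the moment, N m; "gripper_width": opening from 0.0 (shut) to 1.0 (fully open); "grip_force": force on a finger pad.
Only numpy, scipy, OpenCV 4.12 (cv2) and the standard library are available. Lean on these libraries where they do the work, as an engineer would, in place of code of your own. Each camera call takes 0.05 s, during which the arm holds its last target. There are 200 camera calls.

### The job

The tray of the small curing box is stuck shut with a cast letter on it. Take the release pin from its wooden holder, reach down through the small hole in the box's top and gently press the hidden spring catch, never hard against its stop, and keep it down until the box's own spring has pushed the tray all the way out. Then stand the pin back in its holder, with the letter still lying on the tray; do not touch the box or tray with the gripper, and leave everything else where it stands.

Things in the scene. Friction and masses are not known exactly. Their poses are not given: they have to be found in the camera images.
- pin: release pin, standing upright in the holder with its steel shank down: shank 6 mm in diameter and 60 mm long, then a collar 18 mm in diameter and 4 mm thick that rests on the holder's top, then an orange square grip 14 x 14 mm and 50 mm long; 114 mm in all, 50 g. Origin at the tip of the shank; z runs up along the pin to the grip; x and y are square to the grip's flat faces
- pin_tip (a point): the lower end of the pin's shank (same axes as the pin)
- holder: fixed wooden block 62 x 62 mm, 62 mm high, with an upright hole 10 mm in diameter through its middle (2 mm chamfer at the mouth). Origin at the centre of its underside; z up. The pin belongs in the hole, collar on the block's top, tip 2 mm above the table
- curing_box: fixed white box 130 mm deep (x) x 120 mm wide (y), 72 mm high, roof 4 mm thick; its front (black tray front) faces -x. Origin at the centre of its underside, z up. The hidden catch moves straight down on a spring: 3 N to start it, then 5 to 7 N. Pressed about 5 mm it frees the tray while kept down; at 8 mm it meets a hard stop; more than 15 N bends it
- hole (a point): centre of the mouth of the access hole in the box's top, 25 mm behind the roof's middle, 72 mm above the table: round, 11 mm in diameter, in a steel ring; axes as the box. Straight below lies the catch's level pad, 18 mm in diameter; how deep differs from start to start and is not measured: 10 to 34 mm below the mouth
- tray (a joint): how far the tray has slid out of the box's front, along the box's -x, in m: 0 shut, 0.045 fully out. Its own spring (7 N shut, 4 N out) drives it against a damper: the full travel takes about 3 s. If the catch is let up early, it engages again at about 12 or 24 mm and must be pressed again
- tray_mid (a point): middle of the tray's inner floor (inside 58 x 94 mm, walls 11 mm high above it), 11 mm above the table; axes as the box
- letter: purple cast resin letter 36 x 28 x 7 mm lying flat on the tray inside the box. Origin at the centre of its underside
- jar_pink: loose jar with pink glitter, 44 x 44 x 47 mm, bystander. Origin at the centre of its underside
- bottle_rose: loose small white dropper bottle with a rose band, 24 x 24 x 70 mm, bystander. Origin at the centre of its underside
- bottle_white: loose small white dropper bottle with a black top, 24 x 24 x 70 mm, bystander. Origin at the centre of its underside
Mind the look-alikes: they are no part of the job. Of the things shaped like the holder, the wooden one is meant.

How it is judged:
By the outcome, as a careful person would: the job done as asked, in the order asked, and still so for the second after the job is handed in, with the robot touching nothing.
It also fails if it takes over 64 s, if anything falls off the work surface, if the arm or the gripper's body presses on something with over 40 N, if the wrist force passes 120 N, or if a joint passes its speed limit or range.

## Working session

There is one attempt and no reset: what is moved stays moved. The work goes in short steps, Python scripts to look and compute and a tool call to move; the robot and the scene stay as the last step left them, time stands still between calls to the robot, and variables do not carry over. Pictures are saved under pics/ and viewed, at most 10 in all, crops included, and the job is handed in when it is done.

Besides the shell and the picture viewer there is one more tool, called after ">>>" by a JSON object that holds its "name" and its "arguments", one argument or row to a line. step_arm: Moves the arm, as the interface text tells. Its arguments: {"type":"object","properties":{"series":{"type":"array"},"force":{"type":"number"}},"required":["series"]}

```bash
mkdir -p pics
cat > h.py <<'E'
import numpy as np, cv2
from rig import manip, eyes
def cam(n):
    c=eyes.read_camera(n); return c
def pts(c):
    d=c["depth"]; v,u=np.mgrid[0:d.shape[0],0:d.shape[1]]
    P=np.stack([(u-c["cx"])/c["fx"]*d,-(v-c["cy"])/c["fy"]*d,-d,np.ones_like(d)],-1)
    W=P@np.linalg.inv(c["extrinsics"]).T
    W=W[...,:3]; W[d==0]=np.nan; return W
E
python3 - <<'E'
from h import *
ims=[]
for n in ["scene","side"]:
    c=cam(n); np.savez(n+"0.npz",**c); cv2.imwrite(f"pics/{n}0.png",c["pixels"])
    print(n,np.linalg.inv(c["extrinsics"])[:3].round(3).tolist(),c["fx"],c.keys())
o=manip.get_obs(); print(o, manip.hold_point_z)
E
```

```text
scene [[0.643, 0.303, -0.703, -0.026], [-0.766, 0.252, -0.592, -0.479], [-0.002, 0.919, 0.394, 0.396]] 441.42291124623875 dict_keys(['pixels', 'depth', 'fx', 'fy', 'cx', 'cy', 'extrinsics'])
side [[-0.885, 0.226, -0.408, 0.212], [-0.466, -0.401, 0.789, 0.67], [0.014, 0.888, 0.46, 0.455]] 417.17572986285114 dict_keys(['pixels', 'depth', 'fx', 'fy', 'cx', 'cy', 'extrinsics'])
{'t': 0.1, 'joint_positions': array([-1.23480664e+00,  4.86626530e-02,  9.77127112e-02,  1.62199722e+00,
        2.50027729e-05,  1.44296644e+00]), 'joint_vel': array([-0.00031958, -0.0017378 ,  0.00428766,  0.00033519,  0.00019128,
        0.00051559]), 'joint_efforts': array([ 1.88475344e-03, -3.39851046e+01,  3.20935822e+01,  1.58173899e-02,
       -1.29637619e-04,  1.81007550e-06]), 'ee_pos': array([ 0.23464284, -0.46894858,  0.20212063]), 'tcp_rot': array([ 9.73228672e-01,  2.29836455e-01, -9.92937139e-05, -1.07089744e-03]), 'contact_force': array([ 0.86936777, -0.13527301,  0.21782114]), 'moment': array([-0.01280262,  0.02838049, -0.01354983]), 'grip_force': 0.0, 'gripper_width': 1.0003056800032506} -0.0187
```

View pics/scene0.png

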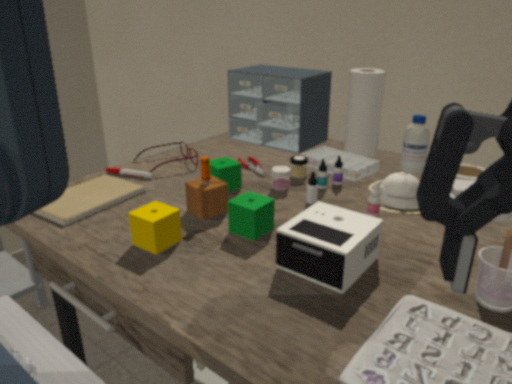

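View pics/side0.png

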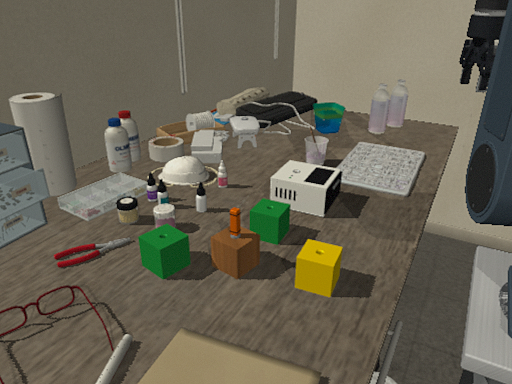

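The scene view shows four holder-shaped blocks: yellow (155,226), green (252,215), green (225,174) and the brown wooden one (207,195) with the orange pin in it. The wooden one fits the description. The box is at (330,245). I'll measure both and make one enlarged crop to confirm.

Run:
```python
from h import *
crops=[]
for n,hp,bp in [("scene",(207,195),(330,245)),("side",(235,245),(306,187))]:
    c=dict(np.load(n+"0.npz")); W=pts(c); im=c["pixels"]; np.save(n+"W.npy",W)
    for nm,p,z,r in [("holder",hp,.062,40),("box",bp,.072,65)]:
        u,v=p; m=np.zeros(W.shape[:2],bool); m[v-r:v+r,u-r:u+r]=1
        m&=np.abs(W[...,2]-z)<.004
        if nm=="holder":
            hsv=cv2.cvtColor(im,cv2.COLOR_BGR2HSV); m&=(hsv[...,0]<16)&(hsv[...,1]>80)
        nn,lab,st,_=cv2.connectedComponentsWithStats(m.astype(np.uint8)); k=1+np.argmax(st[1:,4]); m=lab==k
        P=W[m]; R=cv2.minAreaRect((P[:,:2]*1000).astype(np.float32)); print(n,nm,len(P),R,np.median(P[:,2]))
    # pin grip (orange above 0.07)
    hsv=cv2.cvtColor(im,cv2.COLOR_BGR2HSV)
    u,v=hp; m=np.zeros(W.shape[:2],bool); m[v-50:v+20,u-30:u+30]=1
    m&=(W[...,2]>.07)&(W[...,2]<.125)&(hsv[...,1]>120)
    P=W[m]; print(n,"pin",len(P),P.mean(0),P.min(0),P.max(0))
    a=im[hp[1]-50:hp[1]+40,hp[0]-40:hp[0]+40]; b=im[bp[1]-45:bp[1]+45,bp[0]-55:bp[0]+55]
    crops.append(np.hstack([cv2.resize(a,None,fx=3.2,fy=3.2,interpolation=3),cv2.resize(b,None,fx=3.2,fy=3.2,interpolation=3)]))
cv2.imwrite("pics/crop0.png",np.vstack(crops))
```

```text
scene holder 274 ((537.2925415039062, 132.8734588623047), (64.38983154296875, 59.07417678833008), 80.1530990600586) 0.062349053748844974
scene box 3199 ((525.17724609375, -165.42259216308594), (137.4516143798828, 122.22227478027344), 2.8459134101867676) 0.07263920058991602
scene pin 213 [0.53661257 0.1298348  0.09506523] [0.53093311 0.12373735 0.07005677] [0.54777529 0.14055505 0.11803775]
side holder 554 ((537.4375610351562, 134.30104064941406), (64.09848022460938, 64.30006408691406), 80.06598663330078) 0.060861480536196666
side box 1256 ((523.1552734375, -164.53945922851562), (133.72906494140625, 125.5458984375), 3.6302695274353027) 0.07107398032074891
side pin 244 [0.53537444 0.1380691  0.09527322] [0.52943165 0.12793402 0.07050368] [0.54465735 0.14237047 0.11621842]
```

View pics/crop0.png

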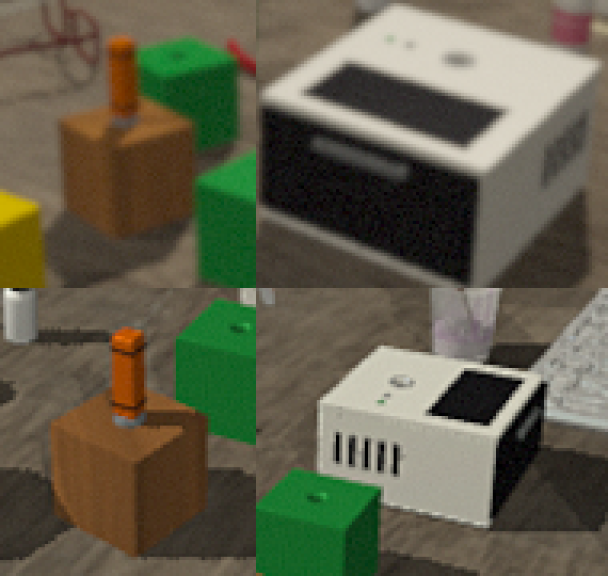

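The crop confirms it: the brown wooden block holds the orange pin, and the box's hole with its steel ring is behind the black window. Next I'll get the wrist camera geometry and the obstacle heights near my path.

Run:
```python
from h import *
from scipy.spatial.transform import Rotation as R
c=cam("wrist"); o=manip.get_obs()
T=np.eye(4); T[:3,:3]=R.from_quat(o["tcp_rot"]).as_matrix(); T[:3,3]=o["ee_pos"]
X=np.linalg.inv(T)@np.linalg.inv(c["extrinsics"]); print(X.round(4).tolist(), c["fx"],c["cx"],c["cy"]); print(T.round(3).tolist())
# obstacles >0.1 high in the work region
for n in ["scene","side"]:
    W=np.load(n+"W.npy").reshape(-1,3); W=W[np.isfinite(W).all(1)]
    W=W[(W[:,2]>.1)&(W[:,0]>.2)&(W[:,0]<.75)&(abs(W[:,1])<.5)]
    k,i,ct=np.unique((W[:,:2]//.06).astype(int),axis=0,return_inverse=True,return_counts=True); i=i.ravel()
    for j in range(len(k)):
        if ct[j]>8: print(n,k[j]*.06,ct[j],W[i==j,2].max().round(3))
```

```text
[[-0.0001, 0.9611, 0.2762, 0.0699], [1.0, 0.0003, -0.0006, 0.0007], [-0.0007, 0.2762, -0.9611, -0.1702], [0.0, 0.0, 0.0, 1.0]] 305.0990865237447 258.4608214160113 192.73584598037846
[[0.894, 0.447, -0.001, 0.235], [0.447, -0.894, 0.002, -0.469], [0.0, -0.002, -1.0, 0.202], [0.0, 0.0, 0.0, 1.0]]
scene [ 0.18 -0.48] 6224 0.353
scene [ 0.18 -0.42] 1142 0.348
scene [ 0.18 -0.06] 100 0.399
scene [0.18 0.  ] 716 0.399
scene [0.48 0.12] 61 0.118
scene [0.54 0.12] 24 0.117
scene [ 0.6  -0.42] 36 0.109
side [ 0.18 -0.48] 1231 0.433
side [ 0.18 -0.42] 316 0.347
side [0.18 0.  ] 751 0.442
side [ 0.24 -0.54] 87 0.351
side [ 0.24 -0.48] 659 0.433
side [0.48 0.12] 86 0.116
side [0.54 0.12] 23 0.115
```

>>> {"name": "step_arm", "arguments": {
  "series": [
    [5,5,0,0,0,0.15,5],
    [10,10,0,0,0,0.3,5],
    [15,15.5,0,0,0,0.45,5],
    [20,20.5,0,0,0,0.6,5],
    [25,26,0,0,0,0.75,5],
    [29.5,30.5,0,0,0,0.93,5],
    [29.5,30.5,0,0,0,0.93,5],
    [29.5,30.5,0,0,0,0.93,5]
  ]
}}

```text
t: 1.15
ee_pos: [0.5313, -0.1615, 0.2022]
tcp_rot: [0.765, 0.644, 0.0, -0.001]
contact_force: [-0.1, 0.0, 0.4]
gripper_width: 0.585
grip_force: 0.0
```

Run:
```python
from h import *
c=cam("wrist"); np.savez("w1.npz",**c); cv2.imwrite("pics/w1.png",c["pixels"]); o=manip.get_obs(); print(o["t"],o["ee_pos"],o["tcp_rot"],o["joint_positions"])
```

```text
1.2 [ 0.53024161 -0.16309047  0.20236967] [ 7.65774480e-01  6.43108679e-01 -5.15949699e-04 -6.37818434e-04] [-4.19051664e-01  1.27974607e-01  1.82930900e-01  1.62735129e+00
 -3.69209203e-04  1.32543892e+00]
```

View pics/w1.png

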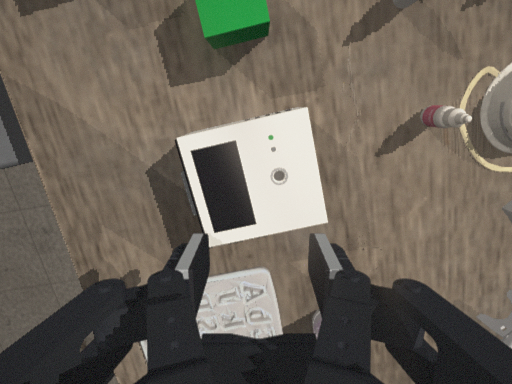

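The wrist view shows the box top, with the hole ring at about (279,176) and the window at (224,186). Computing the hole position by plane projection.

```bash
cat >> h.py <<'E'
def onplane(c,u,v,z):
    M=np.linalg.inv(c["extrinsics"]); r=M[:3,:3]@np.array([(u-c["cx"])/c["fx"],-(v-c["cy"])/c["fy"],-1]); t=M[:3,3]
    return t+r*(z-t[2])/r[2]
def dark(c,u,v,r,th=150,dist=10):
    g=cv2.cvtColor(c["pixels"],cv2.COLOR_BGR2GRAY)[v-r:v+r+1,u-r:u+r+1]
    n,l,s,ce=cv2.connectedComponentsWithStats((g<th).astype(np.uint8))
    return [(int(s[i,4]),ce[i]+[u-r,v-r],s[i,2:4]) for i in range(1,n)]
E
python3 - <<'E'
from h import *
c=dict(np.load("w1.npz"))
for th in (110,150,180): 
    for a,p,s in dark(c,279,176,14,th): print(th,a,p,s,onplane(c,*p,.072))
W=pts(c); m=abs(W[...,2]-.072)<.005; m[260:]=0; n,l,s,_=cv2.connectedComponentsWithStats(m.astype(np.uint8)); m=l==1+np.argmax(s[1:,4])
P=W[m]; print(np.median(P[:,2]),cv2.minAreaRect((P[:,:2]*1000).astype(np.float32)))
# other cameras
for n,(u,v) in {"scene":(275+int((458-256)/3.2),200+int(58/3.2)),"side":(306-55+int((402-256)/3.2),187-45+int((381-288)/3.2))}.items():
    c=dict(np.load(n+"0.npz")); print(n,u,v)
    for a,p,s in dark(c,u,v,6,150): print(a,p,s,onplane(c,*p,.072))
    print(cv2.cvtColor(c["pixels"],cv2.COLOR_BGR2GRAY)[v-5:v+6,u-7:u+8])
E
```

```text
110 17 [280.88235294 174.70588235] [6 7] [ 0.55421916 -0.16360815  0.072     ]
110 2 [279.  177.5] [1 2] [ 0.55190977 -0.16613938  0.072     ]
150 83 [278.95180723 175.1686747 ] [11 10] [ 0.55222939 -0.16374787  0.072     ]
180 116 [279.31896552 174.45689655] [13 12] [ 0.5527058  -0.16308546  0.072     ]
180 1 [271. 175.] [1 1] [ 0.5443578  -0.16220739  0.072     ]
180 2 [286.  174.5] [1 2] [ 0.55933187 -0.16427859  0.072     ]
180 1 [273. 181.] [1 1] [ 0.54536226 -0.1686984   0.072     ]
180 2 [283.5 182. ] [2 1] [ 0.55569467 -0.17154828  0.072     ]
0.07170635421252156 ((525.3529663085938, -166.05677795410156), (133.6304931640625, 120.5657958984375), 2.9923882484436035)
scene 338 218
11 [337.72727273 218.45454545] [6 2] [ 0.55207638 -0.16461589  0.072     ]
[[211 209 210 210 209 208 209 209 209 209 207 208 209 209 210]
 [210 211 209 209 207 206 206 208 208 209 210 210 210 209 209]
 [211 210 208 204 201 198 198 197 200 203 204 206 208 210 211]
 [210 207 199 190 181 178 178 177 180 188 194 199 205 208 210]
 [209 200 187 172 157 152 151 152 156 164 176 185 197 204 209]
 [208 198 180 1
[... 610 characters left out ...]
     ]
[[198 201 200 197 200 200 202 199 200 199 202 197 199 197 202]
 [198 200 198 197 199 200 200 198 201 199 199 199 198 201 198]
 [199 196 200 203 202 204 204 205 201 202 200 200 198 197 198]
 [199 199 202 204 195 174 176 173 177 191 203 199 200 201 200]
 [199 200 202 190 152 148 177 182 191 200 177 195 200 199 199]
 [198 200 204 177 120 121 144 154 185 181 138 162 205 201 198]
 [200 197 204 197 175 149 114 117 141 157 152 187 202 199 200]
 [198 201 202 203 202 193 182 180 183 190 191 203 202 198 200]
 [202 203 197 190 203 202 204 205 205 202 205 199 199 199 200]
 [202 187 137 133 189 200 200 200 201 197 199 198 201 201 199]
 [198 184 178 178 195 200 200 197 199 198 198 200 199 201 199]]
```

>>> {"name": "step_arm", "arguments": {
  "series": [
    [0,5,0,0,0,0,5],
    [0.2,10,0,0,0,0,5],
    [0.3,15,0,0,0,0,5],
    [0.5,20,0,0,0,0,5],
    [0.6,25,0,0,0,0,5],
    [0.7,28,-2,0,0,0,5],
    [0.7,29.9,-4,0,0,0,5],
    [0.7,29.9,-4,0,0,0,5],
    [0.7,29.9,-4,0,0,0,5]
  ]
}}

```text
t: 2.33
ee_pos: [0.537, 0.1329, 0.1638]
tcp_rot: [0.767, 0.641, -0.0, 0.0]
contact_force: [-0.0, 0.6, 0.7]
gripper_width: 0.586
grip_force: 0.0
```

Run:
```python
from h import *
c=cam("wrist"); np.savez("w2.npz",**c); cv2.imwrite("pics/w2.png",c["pixels"]); o=manip.get_obs(); print(o["t"],o["ee_pos"],o["tcp_rot"],o["joint_positions"])
```

```text
2.375 [0.53742714 0.13296135 0.16435493] [7.67468118e-01 6.41086617e-01 4.51705551e-04 6.58261642e-04] [ 1.21782768e-01  1.15249196e-01  9.34884748e-02  1.54756203e+00
 -6.14790761e-04  1.87154788e+00]
```

View pics/w2.png

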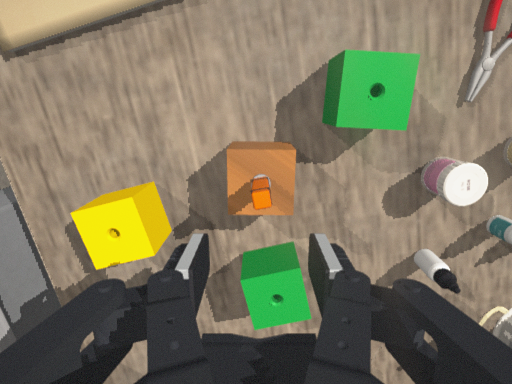

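The wrist view shows the wooden holder at (262,178) with the pin grip top at about (262,200). The grip is turned slightly against the fingers, so I'll measure its yaw and centre.

Run:
```python
from h import *
c=dict(np.load("w2.npz")); W=pts(c); hsv=cv2.cvtColor(c["pixels"],cv2.COLOR_BGR2HSV)
sub=np.s_[135:225,220:305]
w=W[sub]; h=hsv[sub]
P=w[(abs(w[...,2]-.116)<.005)&(h[...,1]>150)]; print("top",len(P),P.mean(0),cv2.minAreaRect((P[:,:2]*1e3).astype(np.float32)))
Q=w[(abs(w[...,2]-.062)<.004)]; print("holder",len(Q),np.median(Q[:,2]),cv2.minAreaRect((Q[:,:2]*1e3).astype(np.float32)))
print(hsv[190:214:2,248:278:2,2]);print(hsv[190:214:2,248:278:2,1])
print((W[190:214:2,248:278:2,2]*1e3).round())
big=cv2.resize(c["pixels"][165:220,235:295],None,fx=9,fy=9,interpolation=3); cv2.imwrite("pics/w2c.png",big)
```

```text
top 340 [0.53953765 0.13389195 0.11508182] ((539.4293823242188, 132.9665985107422), (14.01976490020752, 14.577116966247559), 0.8668299913406372)
holder 3845 0.061566276452556024 ((539.5558471679688, 133.03993225097656), (62.474666595458984, 62.190765380859375), 79.09009552001953)
[[132 115 116 137 178 189 191 208 217 228 214 139 177 173 167]
 [134 122 172 222 233 242 246 245 245 246 249 133 178 180 173]
 [133 136 234 246 245 245 245 244 244 244 245 146 180 177 178]
 [138 132 213 245 244 244 244 244 244 244 245 157 184 180 177]
 [131 133 185 246 244 244 244 244 244 244 244 189 180 178 180]
 [135 133 158 244 244 243 244 243 244 243 244 238 180 179 183]
 [138 146 166 233 244 244 244 244 243 243 243 245 180 183 181]
 [209 213 200 222 244 244 244 243 243 243 243 245 169 185 184]
 [211 213 206 202 244 244 243 244 245 243 234 230 203 203 196]
 [210 212 212 196 238 228 219 202 183 209 203 208 203 204 204]
 [214 211 208 209 207 200 208 208 204 209 207 209 206 206 205]
 [216 215 214 208 211 211 214 208 205 205 206 208 211 206 205]]
[[151 149 138 175 202 208 206 219 214 244 207 141 150 149 151]
[... 955 characters left out ...]
. 115. 116. 116. 115. 115. 116. 115. 108.  62.  62.
   61.]
 [ 61.  60. 114. 116. 115. 116. 115. 116. 115. 116. 115. 114.  61.  61.
   62.]
 [ 62.  62. 113. 115. 115. 115. 115. 115. 117. 116. 115. 115.  62.  61.
   61.]
 [ 61.  62.  61. 114. 115. 116. 115. 116. 115. 116. 116. 115.  61.  62.
   62.]
 [ 62.  62.  61. 113. 116. 115. 115. 115. 116. 115. 115. 116.  61.  62.
   61.]
 [ 62.  62.  63. 116. 116. 116. 116. 114. 116. 116. 115. 115.  62.  62.
   61.]
 [ 61.  62.  62. 115. 114. 115. 115. 116.  62.  60.  62.  61.  63.  62.
   61.]
 [ 63.  62.  60.  62.  61.  61.  61.  63.  61.  63.  62.  62.  62.  62.
   61.]
 [ 63.  61.  61.  61.  60.  60.  62.  61.  62.  61.  61.  61.  61.  62.
   62.]]
```

View pics/w2c.png

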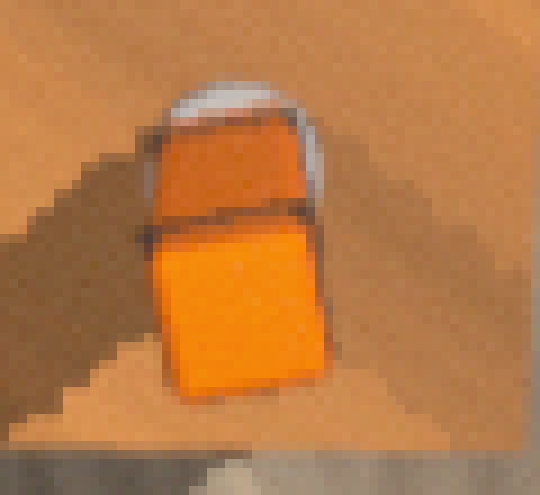

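Grip yaw is about 1° in world axes, so I turn the tool by +0.19. The pin centre is at (0.5395, 0.133). Descending and grasping.

>>> {"name": "step_arm", "arguments": {
  "series": [
    [0.2,0,0,0,0,0.12,5],
    [0.2,0,-2,0,0,0.19,5],
    [0.2,0,-5,0,0,0.19,5],
    [0.2,0,-7.5,0,0,0.19,5],
    [0.2,0,-8.8,0,0,0.19,5],
    [0.2,0,-8.8,0,0,0.19,5],
    [0.2,0,-8.8,0,0,0.19,3],
    [0.2,0,-8.8,0,0,0.19,1.8],
    [0.2,0,-8.8,0,0,0.19,1.6]
  ],
  "force": 40
}}

```text
t: 3.5
ee_pos: [0.5395, 0.1346, 0.0762]
tcp_rot: [0.702, 0.712, 0.001, 0.001]
contact_force: [-0.4, 0.7, 0.2]
gripper_width: 0.187
grip_force: 0.0
```

>>> {"name": "step_arm", "arguments": {
  "series": [
    [0,0,0,0,0,0,0.8],
    [0,0,0,0,0,0,0.8],
    [0,0,0,0,0,0,0.8],
    [0,0,0,0,0,0,0.8]
  ]
}}

```text
t: 4.0
ee_pos: [0.5395, 0.1346, 0.0762]
tcp_rot: [0.702, 0.712, 0.001, 0.001]
contact_force: [0.1, 0.2, 5.9]
gripper_width: 0.148
grip_force: 40.0
```

>>> {"name": "step_arm", "arguments": {
  "series": [
    [0,0,1,0,0,0,0.8],
    [0,0,3,0,0,0,0.8],
    [0,0,6,0,0,0,0.8],
    [0,0,9,0,0,0,0.8],
    [0,0,11,0,0,0,0.8],
    [0,0,11,0,0,0,0.8],
    [0,0,11,0,0,0,0.8]
  ]
}}

```text
t: 4.88
ee_pos: [0.5383, 0.1344, 0.1839]
tcp_rot: [0.703, 0.712, -0.001, -0.001]
contact_force: [0.2, -0.2, -1.3]
gripper_width: 0.146
grip_force: 39.4
```

Run:
```python
from h import *
o=manip.get_obs(); print(o["t"],o["ee_pos"],o["tcp_rot"],o["contact_force"],o["gripper_width"])
ims=[]
for n in ["wrist","side","scene"]:
    c=cam(n); np.savez(n+"3.npz",**c); 
    p=o["ee_pos"]-[0,0,.04]; q=c["extrinsics"]@np.r_[p,1]; u,v=c["cx"]+c["fx"]*q[0]/-q[2],c["cy"]-c["fy"]*q[1]/-q[2]
    u=int(np.clip(u,60,452));v=int(np.clip(v,60,324)); print(n,u,v)
    ims.append(cv2.resize(c["pixels"][v-60:v+60,u-60:u+60],(266,266) if 0 else (264,264),interpolation=3))
cv2.imwrite("pics/g3.png",np.hstack(ims))
```

```text
4.875 [0.53827316 0.13438171 0.18390617] [ 7.02500099e-01  7.11682913e-01 -8.07070517e-04 -6.24627430e-04] [ 0.20005356 -0.15600551 -1.32566907] 0.14644104838533098
wrist 258 204
side 234 193
scene 202 143
```

View pics/g3.png

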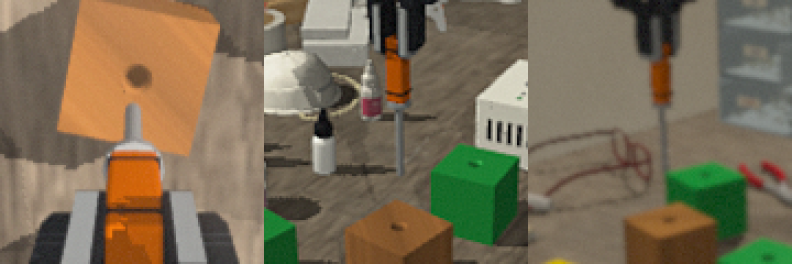

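The crops show the pin held upright, with its tip at wrist pixel (258,191) and the empty holder hole at (261,178). I'll measure the tip offset from the TCP and the holder hole.

Run:
```python
from h import *
o=manip.get_obs(); c=dict(np.load("wrist3.npz")); e=o["ee_pos"]
g=cv2.cvtColor(c["pixels"],cv2.COLOR_BGR2GRAY); print(g[184:204,248:272])
for a,p,s in dark(c,261,178,7,100): print("hole",a,p,s,onplane(c,*p,.062))
print(e,"tip",onplane(c,258.5,192,e[2]-.0742), "grip axis check pts")
W=pts(c); hsv=cv2.cvtColor(c["pixels"],cv2.COLOR_BGR2HSV); m=np.abs(W[...,2]-.062)<.005; m[:130]=0;m[225:]=0;m[:,:200]=0;m[:,310:]=0;m&=hsv[...,1]>110
print(cv2.minAreaRect((W[m][:,:2]*1e3).astype(np.float32)))
# tip in side & scene: predicted pixel and shank line
for n in ["side","scene"]:
    c=dict(np.load(n+"3.npz"))
    for off in (0.,-.0016):
        r=[]
        for dz in (.0742,.045,.02):
            q=c["extrinsics"]@np.r_[e+[0.001,off,-dz],1]; r.append((round(c["cx"]-c["fx"]*q[0]/q[2],1),round(c["cy"]+c["fy"]*q[1]/q[2],1)))
        print(n,off,r)
    u,v=map(int,r[1]); gg=cv2.cvtColor(c["pixels"],cv2.COLOR_BGR2GRAY); print(u,v); print(gg[v-8:v+22:3,u-8:u+10])
```

```text
[[151 155 154 157 155 155 153 164 167 161 153 143 139 142 136 133 129 132
  140 143 141 138 139 142]
 [155 154 155 152 154 151 128 160 161 165 161 159 156 152 143 137 141 145
  146 143 142 140 138 136]
 [157 157 153 153 155 152 145 156 158 157 157 159 156 154 147 149 144 146
  147 146 144 139 140 139]
 [155 157 152 155 153 152 154 155 154 154 151 150 151 149 156 149 149 147
  151 149 149 143 140 138]
 [157 155 156 155 154 154 155 157 154 153 150 147 150 146 151 151 149 150
  144 148 144 148 141 138]
 [156 156 155 155 153 154 152 154 156 157 152 147 152 148 152 151 151 150
  147 146 145 148 146 144]
 [156 160 154 156 155 157 150 156 152 151 150 153 153 148 150 149 151 152
  148 147 143 144 147 144]
 [157 159 156 154 156 155 152 152 134 136 145 152 159 155 152 151 148 151
  150 149 145 144 147 146]
 [157 154 157 157 157 158 157 131 121 128 143 151 161 157 152 149 149 147
  151 153 148 146 147 146]
 [156 156 158 156 157 159 152 117 114 127 142 155 164 160 158 151 149 149
  150 152 152 150 147 145]
 [154 156 158 156 156 154 155 113 114 125 143 155 164 161 152 153 152 148
  151 153 150 14
[... 2541 characters left out ...]
118 115 113 108 110 107]
 [126 119 120 115 110 108 105  97  89  94 100 113 114 116 114 114 115 118]
 [110 112 110 113 114 112 110  99  88  93 107 111 115 116 112 114 111 116]
 [112 113 111 114 115 111 110  97  91  89  98 109 112 112 114 115 117 117]
 [ 94 102 108 115 114 116 113 103  94  93 104 115 117 115 114 112 115 110]
 [ 89  80  83 101 107 109 108 102  91  90 102 113 116 115 114 114 114 115]
 [ 73  67  72  94 108 111 109 101  96  94 103 111 113 116 113 113 117 112]
 [104  94  83  95 108 112 110 104  92  89  93 101 115 115 118 116 114 115]
 [ 90  83  79  91 106 108 109 103  97  88  84  89  94  97 100  96  94  99]
 [ 79  74  86  94 100 103 102 105  94  83  70  62  68  67  69  73  82  86]]
```

>>> {"name": "step_arm", "arguments": {
  "series": [
    [0.1,-2,0,0,0,0,0.8],
    [0.3,-6,0,0,0,0,0.8],
    [0.5,-11,0,0,0,0,0.8],
    [0.8,-16,0,0,0,0,0.8],
    [1,-21,0,0,0,0,0.8],
    [1.2,-26,0,0,0,0,0.8],
    [1.3,-29,0,0,0,0,0.8],
    [1.35,-29.6,0,0,0,0,0.8],
    [1.35,-29.6,-1.5,0,0,0,0.8],
    [1.35,-29.6,-1.5,0,0,0,0.8]
  ]
}}

```text
t: 6.28
ee_pos: [0.551, -0.1601, 0.1678]
tcp_rot: [0.702, 0.712, -0.001, -0.002]
contact_force: [0.2, 0.3, 0.2]
gripper_width: 0.147
grip_force: 39.4
```

Run:
```python
from h import *
o=manip.get_obs(); print(o["t"],o["ee_pos"],o["tcp_rot"],o["contact_force"],o["moment"],o["gripper_width"])
ims=[]
for n in ["wrist","side","scene"]:
    c=cam(n); np.savez(n+"4.npz",**c); 
    p=o["ee_pos"]-[0,0,.074]; q=c["extrinsics"]@np.r_[p,1]; u,v=c["cx"]+c["fx"]*q[0]/-q[2],c["cy"]-c["fy"]*q[1]/-q[2]
    print(n,u,v); u=int(np.clip(u,30,480));v=int(np.clip(v,30,350))
    ims.append(cv2.resize(c["pixels"][v-30:v+30,u-30:u+30],(264,264),interpolation=cv2.INTER_CUBIC))
cv2.imwrite("pics/g4.png",np.hstack(ims))
```

```text
6.275 [ 0.55097264 -0.16011639  0.16778556] [ 7.02104094e-01  7.12070960e-01 -6.49594491e-04 -2.08984036e-03] [0.2393106  0.3431335  0.15469742] [-0.03964052 -0.03042783 -0.0155101 ] 0.14746371117550913
wrist 258.534658482335 191.72129896385712
side 295.6561522907093 162.09200662655545
scene 335.89471382993736 205.82719501539404
```

View pics/g4.png

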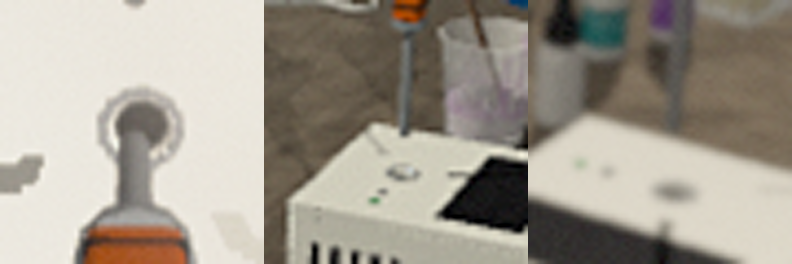

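The wrist crop shows the ring centred near pixel (260,189.9), and the shank tip's near rim at (259.4,190). Computing both in world axes.

Run:
```python
from h import *
c=dict(np.load("wrist4.npz")); M=np.linalg.inv(c["extrinsics"]); e=np.array([0.55097,-0.16012,0.16779])
g=cv2.cvtColor(c["pixels"],cv2.COLOR_BGR2GRAY); print(g[178:204,246:276])
for z,lab,p in [(.072,"ring",(260.,189.9)),(.0936,"rim",(259.4,190))]: print(lab,onplane(c,*p,z)-e)
def proj(p): q=c["extrinsics"]@np.r_[p,1]; return c["cx"]-c["fx"]*q[0]/q[2],c["cy"]+c["fy"]*q[1]/q[2]
t=np.linspace(0,2*np.pi,60)
def box(o,z,r): # extents of a circle
    A=np.array([proj(e+[o[0]+r*np.cos(a),o[1]+r*np.sin(a),z-e[2]]) for a in t]); return A.min(0).round(1),A.max(0).round(1)
for o in [(0,0),(0,-.002)]: print("tip circle",o,box(o,.0936,.003))
for o in [(0,0),(.001,-.003),(.001,-.004)]: print("hole circle",o,box(o,.072,.0055))
```

```text
[[232 230 231 231 232 231 232 230 231 230 231 230 231 231 231 229 230 230
  229 230 230 230 231 231 230 231 230 231 230 231]
 [231 232 231 232 232 232 231 232 231 232 231 230 231 229 230 230 231 231
  232 231 230 231 231 231 231 231 231 232 232 232]
 [231 232 233 231 232 232 232 230 231 231 231 225 223 214 212 213 225 231
  231 232 230 231 232 231 231 232 230 231 231 230]
 [232 233 231 232 232 232 230 231 229 217 194 193 191 183 185 183 203 210
  223 229 231 232 230 230 231 230 231 230 231 230]
 [232 231 231 232 231 230 230 230 218 188 170 176 173 172 175 175 183 184
  196 210 226 231 233 232 230 230 230 232 230 231]
 [232 232 233 231 231 232 208 197 180 173 176 185 181 179 172 174 190 186
  177 185 194 217 232 231 230 231 229 231 231 231]
 [232 232 231 231 233 229 183 171 172 190 187 152 137 130 130 130 150 169
  178 182 178 195 229 232 231 231 231 230 230 229]
 [232 231 232 232 231 216 175 177 203 191 146 112 106 103 106 107 114 131
  150 167 177 181 219 229 231 230 231 232 229 232]
 [231 232 232 231 216 184 171 188 205 147 106  97 101 102 103 105 104 107
  119 157 196 175 191 217 
[... 1886 characters left out ...]
 231 229 230]
 [232 233 231 232 234 230 232 233 200 109  99 117 128 137 138 147 194 230
  231 230 228 229 231 230 230 229 229 230 231 231]
 [233 232 231 234 232 234 232 232 179 102 101 115 124 133 140 144 197 231
  231 231 230 230 231 230 229 229 230 230 230 229]]
ring [ 0.00133297 -0.00442524 -0.09579   ]
rim [ 0.00070167  0.00144986 -0.07419   ]
tip circle (0, 0) (array([254.9, 188.2]), array([262.1, 195.1]))
tip circle (0, -0.002) (array([254.9, 190.5]), array([262.1, 197.4]))
hole circle (0, 0) (array([252.5, 179.2]), array([264.7, 191. ]))
hole circle (0.001, -0.003) (array([253.6, 182.5]), array([265.7, 194.2]))
hole circle (0.001, -0.004) (array([253.6, 183.5]), array([265.7, 195.3]))
```

>>> {"name": "step_arm", "arguments": {
  "series": [
    [0.05,-0.1,-0.6,0,0,0,0.8],
    [0.05,-0.1,-1.2,0,0,0,0.8],
    [0.05,-0.1,-1.2,0,0,0,0.8],
    [0.05,-0.1,-1.2,0,0,0,0.8]
  ]
}}

```text
t: 6.92
ee_pos: [0.5528, -0.1625, 0.1581]
tcp_rot: [0.702, 0.712, -0.0, -0.0]
contact_force: [0.6, 0.8, -0.3]
gripper_width: 0.151
grip_force: 39.4
```

Run:
```python
from h import *
c=cam("wrist"); np.savez("wrist5.npz",**c)
o=manip.get_obs(); e=o["ee_pos"]; print(o["t"],e,o["contact_force"],o["moment"])
from scipy.spatial.transform import Rotation as R; print(R.from_quat(o["tcp_rot"]).as_matrix()[:,2])
g=cv2.cvtColor(c["pixels"],cv2.COLOR_BGR2GRAY); print(g[176:206,246:276])
def proj(p): q=c["extrinsics"]@np.r_[p,1]; return c["cx"]-c["fx"]*q[0]/q[2],c["cy"]+c["fy"]*q[1]/q[2]
t=np.linspace(0,2*np.pi,60)
def box(p,r): A=np.array([proj(p+[r*np.cos(a),r*np.sin(a),0]) for a in t]); return A.min(0).round(1),A.max(0).round(1)
print("tip",box(e+[-.0003,-.0014,-.0742],.003)); print("hole",box(np.array([.5521,-.1644,.072]),.0055))
```

```text
6.975 [ 0.55288345 -0.16256246  0.15830814] [ 0.31009176  0.21638305 -0.56068858] [-5.80767595e-05  4.72630373e-03  1.30264937e-02]
[ 1.07887851e-04 -6.71203619e-05 -9.99999992e-01]
[[231 232 231 230 230 231 231 230 230 231 231 230 230 230 231 231 232 230
  230 230 230 229 230 230 230 231 230 231 232 231]
 [231 232 230 229 231 230 231 232 231 230 231 230 231 229 230 230 230 231
  230 230 231 232 231 231 230 229 230 231 232 230]
 [232 230 231 232 232 232 229 231 232 232 231 231 231 231 232 230 230 231
  231 229 231 231 231 230 231 230 231 231 230 232]
 [230 231 230 231 231 230 231 231 231 229 231 231 230 231 230 231 232 231
  229 232 231 230 229 231 231 229 232 229 231 231]
 [232 231 231 231 232 233 231 230 218 217 203 201 206 215 216 229 232 231
  230 231 231 230 231 230 231 231 231 230 232 230]
 [231 232 231 232 231 230 217 199 186 186 176 176 180 187 185 196 214 229
  232 231 230 231 231 230 230 230 229 231 231 231]
 [233 231 234 230 219 215 187 173 171 178 168 170 184 194 179 174 181 200
  215 230 232 231 231 230 230 230 230 231 230 232]
 [233 232 231 222 189 187 171 172 172 193 1
[... 2235 characters left out ...]
2 232 202 111 105 113 131 136 136 144 192 231
  230 230 230 226 215 214 216 216 220 229 229 229]
 [231 232 231 232 232 230 232 232 201 112 101 116 127 135 140 147 192 232
  230 230 232 227 218 215 215 214 217 228 229 231]
 [232 232 231 232 231 230 233 233 177 106 103 112 125 132 142 147 195 231
  231 230 230 230 226 215 214 217 215 222 229 230]
 [233 232 231 232 231 232 232 231 165 103 101 114 126 137 137 144 194 230
  231 232 231 231 230 219 215 215 214 216 218 219]
 [231 232 232 233 232 231 232 234 168 102 103 113 125 133 138 138 178 233
  229 229 232 231 231 226 216 215 214 217 214 214]]
tip (array([254.3, 189.7]), array([261.5, 196.6]))
hole (array([251.1, 183.7]), array([263.7, 195.8]))
```

The tip is aligned within 1 mm: x −0.7 mm, y OK. Descending into the hole to 9 mm below the mouth.

>>> {"name": "step_arm", "arguments": {
  "series": [
    [-0.07,0,0,0,0,0,0.8],
    [-0.07,0,-0.7,0,0,0,0.8],
    [-0.07,0,-1.4,0,0,0,0.8],
    [-0.07,0,-2.0,0,0,0,0.8],
    [-0.07,0,-2.0,0,0,0,0.8]
  ]
}}

```text
t: 7.6
ee_pos: [0.5515, -0.1623, 0.137]
tcp_rot: [0.702, 0.712, -0.0, -0.001]
contact_force: [-0.8, -0.8, -1.1]
gripper_width: 0.145
grip_force: 39.4
```

>>> {"name": "step_arm", "arguments": {
  "series": [
    [0,0,-0.1,0,0,0,0.8],
    [0,0,-0.2,0,0,0,0.8],
    [0,0,-0.3,0,0,0,0.8],
    [0,0,-0.3,0,0,0,0.8]
  ]
}}

```text
t: 8.1
ee_pos: [0.5522, -0.1625, 0.1352]
tcp_rot: [0.703, 0.712, 0.0, 0.0]
contact_force: [0.2, -0.2, 0.2]
gripper_width: 0.149
grip_force: 39.4
```

>>> {"name": "step_arm", "arguments": {
  "series": [
    [0,0,-0.1,0,0,0,0.8],
    [0,0,-0.25,0,0,0,0.8],
    [0,0,-0.35,0,0,0,0.8],
    [0,0,-0.35,0,0,0,0.8]
  ]
}}

```text
t: 8.6
ee_pos: [0.552, -0.1625, 0.1315]
tcp_rot: [0.703, 0.712, -0.0, -0.0]
contact_force: [0.2, 0.2, 0.3]
gripper_width: 0.146
grip_force: 39.4
```

>>> {"name": "step_arm", "arguments": {
  "series": [
    [0,0,-0.1,0,0,0,0.8],
    [0,0,-0.25,0,0,0,0.8],
    [0,0,-0.35,0,0,0,0.8],
    [0,0,-0.35,0,0,0,0.8]
  ]
}}

```text
t: 9.1
ee_pos: [0.552, -0.1625, 0.128]
tcp_rot: [0.703, 0.712, -0.0, -0.0]
contact_force: [-0.4, 1.2, -0.1]
gripper_width: 0.147
grip_force: 39.4
```

>>> {"name": "step_arm", "arguments": {
  "series": [
    [0,0,-0.1,0,0,0,0.8],
    [0,0,-0.25,0,0,0,0.8],
    [0,0,-0.35,0,0,0,0.8],
    [0,0,-0.35,0,0,0,0.8]
  ]
}}

```text
t: 9.6
ee_pos: [0.5527, -0.1628, 0.126]
tcp_rot: [0.702, 0.712, 0.0, 0.001]
contact_force: [-0.4, -0.2, 5.7]
gripper_width: 0.149
grip_force: 40.0
```

Contact. Pressing on gently in small steps.

>>> {"name": "step_arm", "arguments": {
  "series": [
    [0,0,-0.1,0,0,0,0.8],
    [0,0,-0.1,0,0,0,0.8]
  ]
}}

```text
t: 9.85
ee_pos: [0.5528, -0.1629, 0.125]
tcp_rot: [0.702, 0.712, 0.0, 0.001]
contact_force: [-1.4, 0.2, 4.6]
gripper_width: 0.147
grip_force: 40.1
```

```bash
python3 -c "
from h import *
o=manip.get_obs(); print(o['t'],o['ee_pos'],o['contact_force'],o['joint_positions'])"
```

```text
9.85 [ 0.55278328 -0.16285684  0.12501238] [-1.42422465  0.15637654  4.64618736] [-4.02797937e-01  1.74813878e-01  8.16593955e-02  1.47539314e+00
 -1.03033935e-04  1.15500681e+00]
```

>>> {"name": "step_arm", "arguments": {
  "series": [
    [0,0,-0.1,0,0,0,0.8],
    [0,0,-0.2,0,0,0,0.8],
    [0,0,-0.3,0,0,0,0.8],
    [0,0,-0.3,0,0,0,0.8]
  ]
}}

```text
t: 10.35
ee_pos: [0.5529, -0.1629, 0.1223]
tcp_rot: [0.703, 0.712, 0.0, 0.001]
contact_force: [-0.2, -0.6, 6.5]
gripper_width: 0.144
grip_force: 40.1
```

```bash
cat > tr.py <<'E'
from h import *
# change of front region seen by scene camera: nearest black front points -> box x
c=cam("scene"); o=manip.get_obs(); W=pts(c)
m=(W[...,2]>.015)&(W[...,2]<.06)&(W[...,1]>-.21)&(W[...,1]<-.13)&(W[...,0]>.38)&(W[...,0]<.5)
print(o["t"],o["ee_pos"],o["contact_force"].round(1),o["moment"].round(3),"front x",np.percentile(W[m][:,0],[2,10,50]),m.sum())
E
python3 tr.py
```

```text
10.4 [ 0.5528897  -0.16287675  0.12226116] [-0.9  1.   7.1] [ 0.104  0.136 -0.019] front x [0.45471659 0.45602901 0.45811204] 1128
```

>>> {"name": "step_arm", "arguments": {
  "series": [
    [0,0,-0.08,0,0,0,0.8],
    [0,0,-0.08,0,0,0,0.8],
    [0,0,-0.08,0,0,0,0.8]
  ]
}}

```text
t: 10.78
ee_pos: [0.5528, -0.1628, 0.1212]
tcp_rot: [0.702, 0.712, 0.0, 0.001]
contact_force: [-0.7, -0.2, 4.7]
gripper_width: 0.149
grip_force: 39.9
```

```bash
python3 tr.py
```

```text
10.825 [ 0.55273181 -0.16273293  0.12092689] [-0.7 -0.6  4. ] [-0.002  0.006  0.038] front x [0.45254468 0.45434037 0.45644599] 1131
```

>>> {"name": "step_arm", "arguments": {
  "series": [
    [0,0,0,0,0,0,0.8],
    [0,0,0,0,0,0,0.8],
    [0,0,0,0,0,0,0.8]
  ]
}}

```text
t: 11.2
ee_pos: [0.5525, -0.1626, 0.1201]
tcp_rot: [0.703, 0.712, 0.0, 0.0]
contact_force: [0.5, 0.4, 4.3]
gripper_width: 0.145
grip_force: 40.0
```

```bash
python3 tr.py
```

```text
11.25 [ 0.55241931 -0.16261068  0.12009535] [1.4 0.3 5.2] [ 0.024 -0.085  0.028] front x [0.44437594 0.44606564 0.44829161] 1144
```

The tray is sliding out. Holding at about 6 mm of press.

>>> {"name": "step_arm", "arguments": {
  "series": [
    [0,0,0.02,0,0,0,0.8],
    [0,0,0.02,0,0,0,0.8],
    [0,0,0.02,0,0,0,0.8],
    [0,0,0.02,0,0,0,0.8],
    [0,0,0.02,0,0,0,0.8],
    [0,0,0.02,0,0,0,0.8],
    [0,0,0.02,0,0,0,0.8],
    [0,0,0.02,0,0,0,0.8]
  ]
}}

```text
t: 12.25
ee_pos: [0.5522, -0.1625, 0.1201]
tcp_rot: [0.702, 0.712, 0.0, 0.0]
contact_force: [0.1, -0.4, 5.0]
gripper_width: 0.148
grip_force: 40.0
```

```bash
python3 tr.py
```

```text
12.3 [ 0.5521966  -0.16254928  0.12010914] [ 1.4 -1.   4.5] [ 0.003 -0.146  0.014] front x [0.42724516 0.42918285 0.43140977] 1177
```

>>> {"name": "step_arm", "arguments": {
  "series": [
    [0,0,0,0,0,0,0.8],
    [0,0,0,0,0,0,0.8],
    [0,0,0,0,0,0,0.8],
    [0,0,0,0,0,0,0.8],
    [0,0,0,0,0,0,0.8],
    [0,0,0,0,0,0,0.8],
    [0,0,0,0,0,0,0.8],
    [0,0,0,0,0,0,0.8],
    [0,0,0,0,0,0,0.8],
    [0,0,0,0,0,0,0.8]
  ]
}}

```text
t: 13.55
ee_pos: [0.5522, -0.1626, 0.1201]
tcp_rot: [0.703, 0.712, 0.0, 0.0]
contact_force: [0.4, -0.4, 5.2]
gripper_width: 0.15
grip_force: 40.0
```

```bash
python3 tr.py
```

```text
13.6 [ 0.55219544 -0.16255905  0.12013247] [ 1.3 -0.1  3.8] [ 0.012 -0.219 -0.025] front x [0.41142812 0.41313849 0.41536543] 1315
```

>>> {"name": "step_arm", "arguments": {
  "series": [
    [0,0,0,0,0,0,0.8],
    [0,0,0,0,0,0,0.8],
    [0,0,0,0,0,0,0.8],
    [0,0,0,0,0,0,0.8],
    [0,0,0,0,0,0,0.8],
    [0,0,0,0,0,0,0.8],
    [0,0,0,0,0,0,0.8],
    [0,0,0,0,0,0,0.8]
  ]
}}

```text
t: 14.6
ee_pos: [0.5522, -0.1626, 0.1201]
tcp_rot: [0.703, 0.712, 0.0, 0.0]
contact_force: [0.4, 0.5, 4.9]
gripper_width: 0.15
grip_force: 40.0
```

```bash
python3 tr.py
```

```text
14.65 [ 0.55218372 -0.16254868  0.12012634] [0.7 0.5 5. ] [ 0.023 -0.272 -0.001] front x [0.4101172  0.41152751 0.41381973] 1325
```

>>> {"name": "step_arm", "arguments": {
  "series": [
    [0,0,0,0,0,0,0.8],
    [0,0,0,0,0,0,0.8],
    [0,0,0,0,0,0,0.8],
    [0,0,0,0,0,0,0.8],
    [0,0,0,0,0,0,0.8],
    [0,0,0,0,0,0,0.8],
    [0,0,0,0,0,0,0.8],
    [0,0,0,0,0,0,0.8]
  ]
}}

```text
t: 15.65
ee_pos: [0.5522, -0.1625, 0.1201]
tcp_rot: [0.702, 0.712, 0.0, 0.0]
contact_force: [0.4, 0.7, 5.4]
gripper_width: 0.147
grip_force: 40.0
```

```bash
python3 tr.py
```

```text
15.7 [ 0.55219135 -0.16254944  0.12014139] [1.4 0.4 5.5] [-0.019 -0.224 -0.06 ] front x [0.40991494 0.41157868 0.4137861 ] 1308
```

The tray has stopped, fully out (about 44–45 mm of travel). Withdrawing straight up, then back over the holder.

>>> {"name": "step_arm", "arguments": {
  "series": [
    [0,0,0.5,0,0,0,0.8],
    [0,0,1.5,0,0,0,0.8],
    [0,0,2.7,0,0,0,0.8],
    [0,0,4,0,0,0,0.8],
    [0,0,5.5,0,0,0,0.8],
    [0,0,6.5,0,0,0,0.8],
    [0,0,6.5,0,0,0,0.8]
  ]
}}

```text
t: 16.58
ee_pos: [0.5529, -0.1629, 0.1867]
tcp_rot: [0.702, 0.712, 0.0, 0.001]
contact_force: [0.2, 0.4, -0.1]
gripper_width: 0.149
grip_force: 39.4
```

>>> {"name": "step_arm", "arguments": {
  "series": [
    [-0.1,2,0,0,0,0,0.8],
    [-0.3,6,0,0,0,0,0.8],
    [-0.5,11,0,0,0,0,0.8],
    [-0.7,16,0,0,0,0,0.8],
    [-0.9,21,0,0,0,0,0.8],
    [-1.1,26,0,0,0,0,0.8],
    [-1.2,29,0,0,0,0,0.8],
    [-1.25,29.7,0,0,0,0,0.8],
    [-1.25,29.7,-1.5,0,0,0,0.8],
    [-1.25,29.7,-2.5,0,0,0,0.8]
  ]
}}

```text
t: 17.82
ee_pos: [0.5389, 0.1335, 0.1582]
tcp_rot: [0.703, 0.711, -0.001, -0.001]
contact_force: [0.3, -0.1, -0.8]
gripper_width: 0.145
grip_force: 39.4
```

>>> {"name": "step_arm", "arguments": {
  "series": [
    [0,0,0,0,0,0,0.8],
    [0,0,0,0,0,0,0.8],
    [0,0,0,0,0,0,0.8]
  ]
}}

```text
t: 18.2
ee_pos: [0.5401, 0.134, 0.1607]
tcp_rot: [0.703, 0.711, 0.0, 0.0]
contact_force: [0.4, -0.2, -0.6]
gripper_width: 0.144
grip_force: 39.4
```

Run:
```python
from h import *
c=cam("wrist"); np.savez("wrist6.npz",**c)
s=cam("side"); np.savez("side6.npz",**s)
o=manip.get_obs(); e=o["ee_pos"]; print(o["t"],e,o["contact_force"],o["moment"])
def proj(p): q=c["extrinsics"]@np.r_[p,1]; return c["cx"]-c["fx"]*q[0]/q[2],c["cy"]+c["fy"]*q[1]/q[2]
t=np.linspace(0,2*np.pi,60)
def box(p,r): A=np.array([proj(p+[r*np.cos(a),r*np.sin(a),0]) for a in t]); return A.min(0).round(1),A.max(0).round(1)
print("tip",box(e+[0,-.0016,-.0742],.003)); print("hole",box(np.array([.5400,.1337,.062]),.007))
g=cv2.cvtColor(c["pixels"],cv2.COLOR_BGR2GRAY); print(g[176:206:1,246:276])
a=cv2.resize(c["pixels"][160:240,220:300],(400,400),interpolation=3); b=cv2.resize(s["pixels"][110:230,180:300],(400,400),interpolation=3)
cv2.imwrite("pics/g6.png",np.hstack([a,b]))
```

```text
18.3 [0.54003481 0.13429089 0.16067377] [ 0.35292867  0.47244628 -0.71831162] [ 0.00384247  0.02179527 -0.00948788]
tip (array([254.4, 189.6]), array([261.6, 196.5]))
hole (array([250.3, 177. ]), array([265.7, 191.9]))
[[147 147 146 147 148 144 141 139 139 140 142 145 144 144 144 140 144 143
  146 147 143 147 146 148 148 147 146 148 148 149]
 [153 146 146 149 144 144 144 143 140 136 138 142 140 145 145 146 146 140
  142 146 145 147 147 145 147 146 147 145 144 150]
 [150 153 147 149 147 145 146 146 140 126 119 112 117 118 131 134 144 144
  143 145 144 149 146 145 146 149 149 148 146 145]
 [154 149 149 148 148 151 147 133 122 111 101  95  94 100 106 107 126 144
  144 145 144 147 142 147 144 146 147 146 147 144]
 [152 155 155 149 147 149 141 124 112  98  89  86  87  88  87  95 102 124
  144 142 145 145 145 147 146 147 147 147 147 145]
 [153 155 153 148 151 140 130 116  93  83  82  82  81  85  83  88  95 102
  127 145 143 142 145 149 142 145 149 148 144 144]
 [152 155 154 151 148 140 131  96  78  82  86  81  83  84  83  84  88  97
  117 144 141 144 141 145 147 145 148 144 145 147]
 [151 
[... 2169 characters left out ...]
147 158 167 166 154 155
  152 151 154 149 152 152 147 147 147 147 143 143]
 [158 158 160 157 159 158 158 159 143 114 116 132 147 158 166 164 153 151
  151 151 153 157 153 149 149 145 150 148 149 147]
 [158 159 156 155 152 158 159 157 137 114 118 130 145 158 166 165 153 152
  152 153 150 149 156 149 151 147 144 150 150 145]
 [157 159 157 156 160 157 158 156 131 114 121 135 147 160 164 168 158 153
  154 152 153 152 153 154 151 151 146 149 149 148]
 [159 158 159 160 157 159 158 156 131 115 115 130 147 161 169 166 161 157
  151 151 151 149 153 154 153 151 152 148 146 148]
 [156 158 157 157 153 159 158 155 128 111 115 132 147 154 165 165 159 156
  158 157 153 152 149 153 152 151 152 149 145 148]]
```

View pics/g6.png

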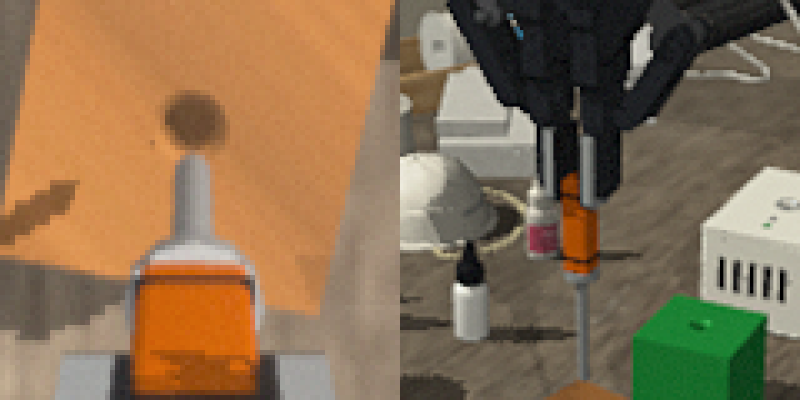

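The wrist view (left half) shows the hole at about (258.7,183.6) and the tip at (258,190.7). The side view shows the pin upright. Correcting by x −0.05 and y +0.11 cm, then entering the holder slowly.

>>> {"name": "step_arm", "arguments": {
  "series": [
    [-0.05,0.11,-0.5,0,0,0,0.8],
    [-0.05,0.11,-1.2,0,0,0,0.8],
    [-0.05,0.11,-2,0,0,0,0.8],
    [-0.05,0.11,-2,0,0,0,0.8],
    [-0.05,0.11,-2.5,0,0,0,0.8],
    [-0.05,0.11,-3,0,0,0,0.8],
    [-0.05,0.11,-3.5,0,0,0,0.8],
    [-0.05,0.11,-3.5,0,0,0,0.8]
  ]
}}

```text
t: 19.3
ee_pos: [0.5387, 0.1355, 0.1244]
tcp_rot: [0.702, 0.712, -0.0, -0.0]
contact_force: [0.2, -0.2, -0.2]
gripper_width: 0.151
grip_force: 39.4
```

>>> {"name": "step_arm", "arguments": {
  "series": [
    [0,0,-0.8,0,0,0,0.8],
    [0,0,-1.6,0,0,0,0.8],
    [0,0,-2.4,0,0,0,0.8],
    [0,0,-3.2,0,0,0,0.8],
    [0,0,-4,0,0,0,0.8],
    [0,0,-4.3,0,0,0,0.8],
    [0,0,-4.3,0,0,0,0.8],
    [0,0,-4.3,0,0,0,0.8]
  ]
}}

```text
t: 20.3
ee_pos: [0.5395, 0.1356, 0.0825]
tcp_rot: [0.703, 0.712, 0.0, 0.0]
contact_force: [0.6, 0.4, -0.2]
gripper_width: 0.144
grip_force: 39.4
```

>>> {"name": "step_arm", "arguments": {
  "series": [
    [0,0,-0.2,0,0,0,0.8],
    [0,0,-0.4,0,0,0,0.8],
    [0,0,-0.55,0,0,0,0.8],
    [0,0,-0.55,0,0,0,0.8],
    [0,0,-0.55,0,0,0,0.8]
  ]
}}

```text
t: 20.92
ee_pos: [0.5391, 0.1355, 0.0766]
tcp_rot: [0.703, 0.712, -0.0, 0.0]
contact_force: [0.1, -0.1, 0.7]
gripper_width: 0.149
grip_force: 39.4
```

>>> {"name": "step_arm", "arguments": {
  "series": [
    [0,0,-0.06,0,0,0,0.8],
    [0,0,-0.06,0,0,0,0.8],
    [0,0,-0.06,0,0,0,0.8]
  ]
}}

```text
t: 21.3
ee_pos: [0.5393, 0.1356, 0.0762]
tcp_rot: [0.702, 0.712, 0.0, 0.0]
contact_force: [0.3, -0.2, 1.0]
gripper_width: 0.145
grip_force: 39.5
```

>>> {"name": "step_arm", "arguments": {
  "series": [
    [0,0,-0.05,0,0,0,0.8],
    [0,0,-0.05,0,0,0,0.8]
  ]
}}

```text
t: 21.55
ee_pos: [0.5393, 0.1356, 0.0762]
tcp_rot: [0.702, 0.712, 0.0, 0.0]
contact_force: [-1.3, 0.5, 4.1]
gripper_width: 0.148
grip_force: 39.9
```

Seated (4 N, z unchanged). Releasing and rising.

>>> {"name": "step_arm", "arguments": {
  "series": [
    [0,0,0,0,0,0,1.6],
    [0,0,0,0,0,0,2],
    [0,0,0,0,0,0,3],
    [0,0,0,0,0,0,4.5],
    [0,0,0,0,0,0,5],
    [0,0,1,0,0,0,5],
    [0,0,4,0,0,0,5],
    [0,0,8,0,0,0,5],
    [0,0,12,0,0,0,5],
    [0,0,12,0,0,0,5]
  ]
}}

```text
t: 22.8
ee_pos: [0.5419, 0.1359, 0.2012]
tcp_rot: [0.702, 0.712, 0.004, 0.003]
contact_force: [0.4, -0.7, -0.1]
gripper_width: 0.588
grip_force: 0.0
```

```bash
python3 tr.py
python3 - <<'E'
from h import *
a=cam("scene"); b=cam("side"); c=cam("wrist")
W=pts(c); m=(abs(W[...,2]-.116)<.005); m[260:]=0; P=W[m]; print("pin top",len(P),P.mean(0) if len(P) else 0)
def cr(k,v,u,h=75): return cv2.resize(k["pixels"][v-h:v+h,u-h:u+h],(390,390),interpolation=3)
cv2.imwrite("pics/f.png",np.hstack([cr(a,220,285,90),cr(b,220,270,90)]))
E
```

```text
22.85 [0.54078988 0.13578108 0.19863096] [ 0.8  0.4 -0.5] [-0.024  0.022  0.057] front x [0.40974885 0.4116122  0.41380662] 1322
pin top 258 [0.53928985 0.13482364 0.11517299]
```

View pics/f.png

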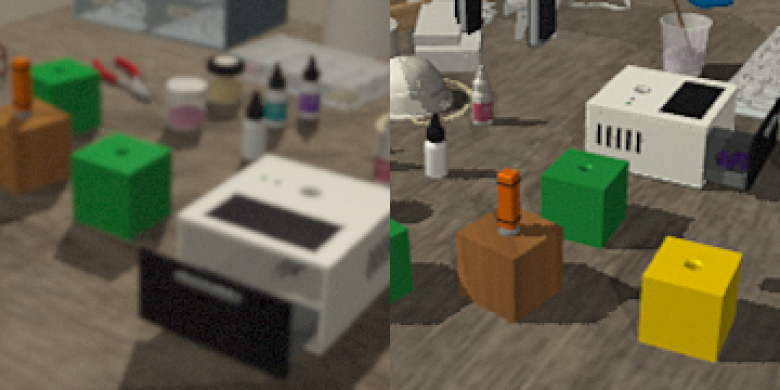

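The final pictures show the pin upright in the wooden holder (side crop at about (508,205)), the tray fully out, and the purple letter on it (side crop at about (735,160)). The bystanders haven't moved. Handing in.

```bash
python3 -c "
from rig import manip
print(manip.close_job())"
```

```text
the job is handed in; nothing more can be done
None
```

The job is handed in at about 23 s: the tray is fully out with the letter on it, the catch was pressed about 6 mm at no more than about 7 N, and the pin stands back in the wooden holder; I saw nothing else moved.

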